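Store a bottle in the pedal-lid dry box

ROBOT

A 6-joint arm with a two-finger parallel gripper is mounted at the origin on a cart in front of the work surface, level with it; the furniture and walls round the work are solid. World frame = base frame: x ahead of the robot, y to its left, z up, the work surface at z = 0. Lengths are in mm, angles in rad, forces in N, time in s.
With the tool pointing down it reaches from about 275 to 1000 mm from the base axis. Payload 8.4 kg.
Tool frame: the origin (TCP) lies at the very end of the fingers, on their centre line; the grasp point (between the pads) lies 19 mm behind it (hold_point_z is the distance from the TCP to the grasp point, in mm); z points along the fingers, y is the line along which they close (so a half turn about z gives the same grasp; the last joint's range is limited). The gripper opens to 85 mm and grips with 20 to 120 N. Pads are 22 mm wide; open, the fingers measure 114 mm over their backs; the gripper's body (76 mm by 85 mm) begins 54 mm behind the grasp point. The pads swing forward as they close: fully open they stand 13 mm farther back than shut.
Start: joints at [1.292, 0.353, 1.633, -0, 1.155, -0.002], TCP at [170.798, 601.212, 231.281] pointing down, gripper open.
Joint ranges: [-2.63, 2.63], [-0.92, 2.1], [0.06, 2.66], [-1.3, 4.44], [0, 2.69], [-3.02, 3.02]. Speed limits (rad/s): [2.22, 2.22, 2.79, 3.14, 3.14, 3.14].

INTERFACE

Orientations are given as a unit quaternion [x, y, z, w].
In Python, from cell import observe, grab_frame, camera_params, hand_in, hold_point_z gives the robot as it stands. The module is installed in compiled form; this text tells all that it offers.
- The arm moves only by the shell command python3 -m creep 'ROWS' [OPENING] [FORCE]. ROWS is JSON, a list of rows, each a list of 6 numbers: the shift along the world's x, y, z in mm, then the turn, a rotation vector about the world's x, y, z in units of 5 degrees (1.0 is 5 degrees). A call has 1 to 20 rows; each row is the pose to reach, as a shift and turn from the pose commanded when the call began; what a row does not reach only later rows make up. A row lasts 1/10 s, in which the tool goes at most 50 mm and 8.59 degrees, less where a joint would pass 70% of its speed; a pose out of reach is approached as far as the arm can. A call with a gripper value outside its range is refused whole. OPENING is the opening, from 0 (shut) to 1 (fully open), set as the call begins (- or left out, the last holds). The fingers move at their own pace and stop on an object; FORCE is the grip in N (left out, the last holds). Time passes only in rows, so rows that repeat a pose let the fingers close. It gives the time, the measured TCP pose, the force, the opening and the grip force at its end, in the units of the state.
- observe(): the state, without advancing time (a new reading comes with each control period).
- grab_frame(name): name is "side" or "top"; returns the picture (480x640x3 uint8, blue, green, red); there is no depth.
- camera_params(name): a dict with "intrinsics" (3x3 intrinsics, pixels), "distortion" ([k1, k2, p1, p2, k3] as OpenCV has them; the pictures are not rectified), "eye" and "rotation" of the camera in the world. Camera axes: x right, y down, z forward; pixel columns grow to the right and rows downward; lengths in mm; the calibration is good to about 2 mm. A picture is of the moment at which its call begins. camera_params takes no time and is no camera call.
- hand_in(): hands the job in; it is judged then, once.
The state is a dict: "clock": time; "joint_positions": joint angles; "joint_vel": joint speeds; "tau": joint torques, N m; "eef_pos": TCP position; "eef_rot": TCP orientation; "ft_force": force on the tool from outside, world axes, zero at the start; "moment": the same for the moment, N m; "grip_width": finger opening in mm; "grip_force": force on a finger pad.
Only numpy, scipy, OpenCV 4.12 (cv2) and the standard library are available. Lean on these libraries where they do the work, as an engineer would, in place of code of your own. Each camera call takes 0.05 s, during which the arm holds its last target. There are 200 camera calls.

TASK

Put the black-capped amber bottle that stands on the worktop away in the white dry box: press the box's pedal right down and push it to the right under the hook of its gate so that the lid stays open by itself, then gently stand the bottle upright on the floor of the empty right-hand half and let go of it. Then press the pedal free of the hook, bring it back to the left and ease it up under your finger, so that the lid settles fully shut without slamming. Do not knock over or shift the other bottles.

Things in the scene. Friction and masses are not known exactly. Their poses are not given: they have to be found in the camera images.
- dry_box: white box with a grey lid and a round dial in front, fixed: 130 deep (x) x 170 wide (y), walls 78 high, 5 thick, inner floor 5 above the worktop. Origin: centre of underside; +x away from its front, +y to its left. A 35 mm high divider at y = 0 halves it: the left half (+y) holds a desiccant cartridge and a small bottle, the right half (-y) is empty, 120 x 78 inside
- store_place (a point): middle of the floor of the empty right-hand half, where the bottle shall stand (box frame: 0, -40, 5 mm)
- lid_front (a point): middle of the lid's front edge. Deep lid 140 x 178 x 30, top at 110, hinge axis along box y, 95 mm behind the box centre at height 80; open, it stands up behind the box to about 250 high, a little behind its back wall
- gate_hook (a point): lower end of the hook at the corner of the steel gate (upright plate 81 high, 20 mm before the front wall, right of the box, with an L-shaped slot: straight up and down on the left, a bay under a lip on the right). The hook hangs 3 mm below the lip, 39 above the worktop; the lever is a 10 mm round bar
- pedal_pad (a point): centre of the pedal's black rubber top, 52 (box x) x 56 (box y), between steel side flanges 11 mm higher; moves with the pedal. At rest at (-139, -105, 83) mm in the box frame; height 30 pressed right down, 39 hooked; x stays within 4 mm; shifts up to 24 mm to the box's right (-y)
- pedal (a joint): pedal angle: 0 = fully up (rest), 0.378 rad = right down (stop). About 7 N on the pad start it, 4 to 5 N hold it down; a spring and the lid push it back up. Pivot 139 mm behind the pad, 50 above the worktop. Past 0.355 the lever can go sideways under the hook or back; let up behind the hook it rests under the lip at about 0.31, lid open
- pedal_shift (a joint): sideways travel of pedal and lever (m): 0 = left, in the gate's straight slot where the lever goes up and down; grows to the box's right, -y (a finger pushes the side flange, 1 to 3 N; it stays where left). Past 0.018 the lever is clear of the hook and caught when let up; stop at 0.024. To come up it must be back within 0.002 of 0
- lid (a joint): lid angle, linked to the pedal by a push rod: 0 = shut, about 1.5 rad with the pedal hooked, about 2.0 with it right down. Let go, the pedal flies up and the lid slams; eased up over 2 s or more it settles softly
- black_cap_bottle: the bottle to store: amber glass, label, plain black screw cap; 39 diameter, 88 high, 0.09 to 0.18 kg, standing on the worktop. Origin: centre of its underside, z up. Grip the body 30 to 60 mm above its foot
- white_cap_bottle: larger amber bottle with label and white cap, 47 diameter, 111 high, on the worktop; not to be moved. Origin: centre of its underside
- dropper_bottle: slim amber bottle with a black dropper bulb on top, 33 diameter, 104 high, on the worktop; not to be moved. Origin: centre of its underside
- small_bottle: small amber bottle with a black cap, 28 diameter, 63 high, standing in the left half of the dry box; not to be moved. Origin: centre of its underside
- capping_press: green bottle-capping press standing still between bottles and box, not part of the job: base 200 (x) x 131 (y), column, head and lever up to 416 high. Origin: centre of its base. Its front lies about 100 mm before the origin; carry things past in front of it
Not all that is in view belongs to the job. What is shaped like the black_cap_bottle but green, pink or red is not meant.

How it is judged (in metres and radians):
On the way, in this order (a step that is already met when the one before it is completed fails the run):
1. the pedal is hooked under the gate, untouched, and the lid stands open by itself (value of joint lid above 1.2 rad and value of joint pedal_shift above 0.012 m and contact force between each of the arm, the fingers and pedal below 0.05 N), for 0.3 s.
2. the bottle stands upright on the floor of the right-hand half, released, with the lid still open (value of joint lid above 1.2 rad and x of black_cap_bottle in the frame of dry_box between -0.046 and 0.046 m and y of black_cap_bottle in the frame of dry_box between -0.068 and -0.015 m and z of black_cap_bottle in the frame of dry_box below 0.012 m and angle between black_cap_bottle's own z axis and vertical below 0.12 rad and contact force between the fingers and black_cap_bottle below 0.05 N), for 0.2 s.
At the end, for the whole second after the job is handed in: the lid is fully shut (within 0.05 rad) with the pedal fully up (within 0.015 rad), the black-capped bottle stands upright (within 7 degrees) on the floor of the box's right-hand half, the other bottles stand, and nothing touches bottle or pedal (value of joint lid below 0.05 rad and value of joint pedal below 0.015 rad and linear speed of black_cap_bottle below 0.02 m/s and x of black_cap_bottle in the frame of dry_box between -0.046 and 0.046 m and y of black_cap_bottle in the frame of dry_box between -0.068 and -0.015 m and z of black_cap_bottle in the frame of dry_box below 0.012 m and angle between black_cap_bottle's own z axis and vertical below 0.12 rad and contact force between the fingers and black_cap_bottle below 0.05 N and contact force between each of the arm, the fingers and pedal below 0.05 N and angle between each of white_cap_bottle, dropper_bottle, small_bottle's own z axis and vertical below 0.15 rad).
It fails at once if the lid slams: it closes faster than 3.5 rad/s in the last 0.5 rad (value of joint lid below 0.5 rad and velocity of joint lid below -3.5 rad/s).
It fails at once if the bottle is dropped into the box: it moves faster than 0.5 m/s between the walls (x of black_cap_bottle in the frame of dry_box between -0.065 and 0.065 m and y of black_cap_bottle in the frame of dry_box between -0.085 and 0.085 m and z of black_cap_bottle in the frame of dry_box below 0.06 m and linear speed of black_cap_bottle above 0.5 m/s).
It fails at once if another bottle is knocked over or shifted by more than 30 mm (angle between any of white_cap_bottle, dropper_bottle, small_bottle's own z axis and vertical above 0.4 rad or distance of any of white_cap_bottle, dropper_bottle, small_bottle from where it was at the start of the episode above 0.03 m).
It also fails if it takes over 72 s, if anything falls off the work surface, if the arm or the gripper's body presses on something with over 40 N, if the wrist force passes 120 N, or if a joint passes its speed limit or range.

## Working session

There is one attempt and no reset: what is moved stays moved. The work goes in short steps, Python scripts to look and compute and a shell command to move; the robot and the scene stay as the last step left them, time stands still between calls to the robot, and variables do not carry over. Pictures are saved under pics/ and viewed, at most 10 in all, crops included, and the job is handed in when it is done.

```bash
mkdir -p pics; python3 - <<'E'
from cell import *
import cv2,json
for n in("side","top"):
    cv2.imwrite(f"pics/{n}0.png",grab_frame(n)); p=camera_params(n); print(n,{k:(v.tolist() if hasattr(v,'tolist') else v) for k,v in p.items()})
print(observe(), hold_point_z)
E
```

```text
side {'intrinsics': [[445.8311861397802, 0.0, 316.7497805270854], [0.0, 445.8311861397802, 243.8741010305486], [0.0, 0.0, 1.0]], 'distortion': [-0.003747008457173499, 0.0, 0.0, 0.0, 0.0], 'eye': [537.9097648097132, 923.6355792241137, 544.1147395104533], 'rotation': [0.010917214331609516, 0.8532698014617535, -0.5213549607860967, 0.0006820618631595341]}
top {'intrinsics': [[516.5436635983677, 0.0, 323.9749495708739], [0.0, 516.5436635983677, 235.1370224547897], [0.0, 0.0, 1.0]], 'distortion': [0.04782355964930413, 0.0, 0.0, 0.0, 0.0], 'eye': [354.6837417880581, -0.291340495982637, 1161.9444878669522], 'rotation': [-0.7026557218640619, 0.707157238602379, -0.060158784688000864, 0.05083794890448428]}
{'clock': 0.1, 'joint_positions': array([ 1.29159537e+00,  3.53573835e-01,  1.63406828e+00, -1.28920562e-09,
        1.15523415e+00, -2.41846843e-03]), 'joint_vel': array([ 0.00030864, -0.00293054, -0.001845  , -0.00050219, -0.00059625,
        0.00140127]), 'tau': array([ 5.38636159e-04, -6.06361198e+01, -3.42817569e+01,  1.34359466e-04,
        3.92442453e-03, -2.44619633e-05]), 'eef_pos': array([170.67752816, 600.78240367, 230.63628414]), 'eef_rot': array([ 1.37949891e-01,  9.90439001e-01, -6.35451735e-04, -9.00732789e-05]), 'ft_force': array([ 0.34834466,  0.94884253, -0.82532893]), 'moment': array([ 0.02094908, -0.0024399 ,  0.01651553]), 'grip_force': 0.0, 'grip_width': 85.39297983532748} 18.700000000000003
```

View pics/side0.png

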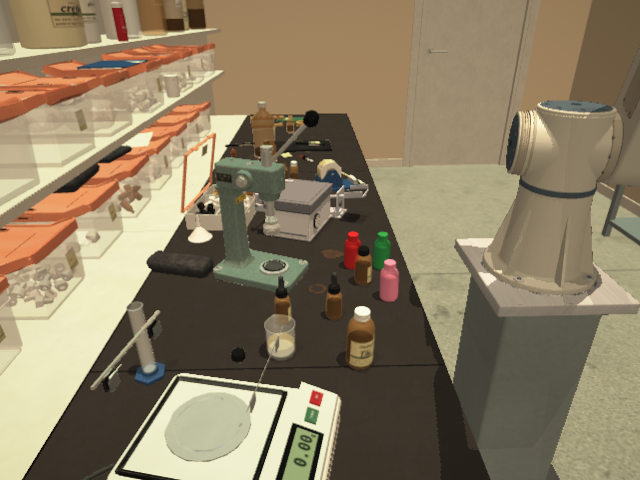

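View pics/top0.png

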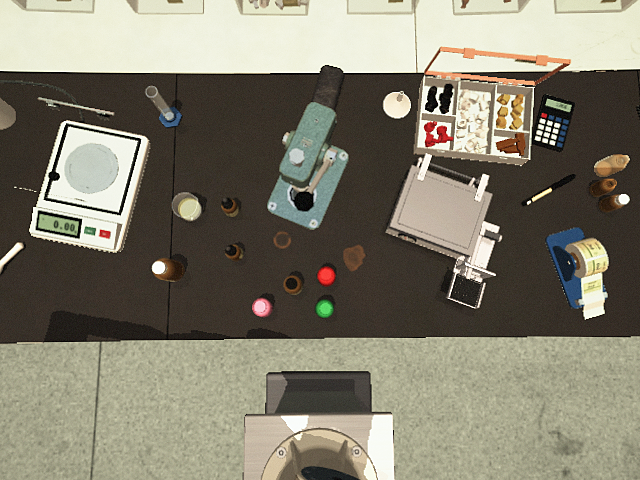

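```bash
cat > h.py <<'E'
import numpy as np,cv2
from cell import *
from scipy.spatial.transform import Rotation as R
def P(n):
    p=camera_params(n); r=np.array(p["rotation"]); 
    M=R.from_quat(r).as_matrix() if r.size==4 else r
    return np.array(p["intrinsics"]),np.array(p["distortion"]),np.array(p["eye"]),M
def ray(n,u,v):
    K,D,e,M=P(n); q=cv2.undistortPoints(np.array([[[u,v]]],float),K,D)[0,0]
    return e,M@np.array([q[0],q[1],1])
def onz(n,u,v,z):
    e,d=ray(n,u,v); return e+d*(z-e[2])/d[2]
def pix(n,X):
    K,D,e,M=P(n); c=(M.T@(np.atleast_2d(X)-e).T).T
    return cv2.projectPoints(c,np.zeros(3),np.zeros(3),K,D)[0][:,0]
E
python3 - <<'E'
from h import *
t=cv2.imread("pics/top0.png");s=cv2.imread("pics/side0.png")
a=cv2.resize(t[140:320,370:520],None,fx=3.3,fy=3.3,interpolation=2)
b=cv2.resize(s[220:380,260:410],None,fx=2,fy=2,interpolation=2)
c=np.zeros((594,800,3),np.uint8);c[:594,:495]=a[:594,:495];c[:320,500:800]=b[:320,:300];cv2.imwrite("pics/c1.png",c)
print(onz("top",293,283,88),onz("top",160,268,111),pix("side",[onz("top",293,283,88),onz("top",160,268,111)]))
for u,v in[(420,165),(493,190),(478,260),(387,235)]:print(onz("top",u,v,110))
E
```

```text
[424.74357295  49.80104896  88.        ] [455.68476827 317.18752444 111.        ] [[363.37508981 246.14427762]
 [363.11823931 308.57512329]]
[ 669.86098728 -218.27661576  110.        ]
[ 614.86114189 -368.54548629  110.        ]
[ 468.13649009 -329.51154837  110.        ]
[ 520.90693841 -144.9108544   110.        ]
```

View pics/c1.png

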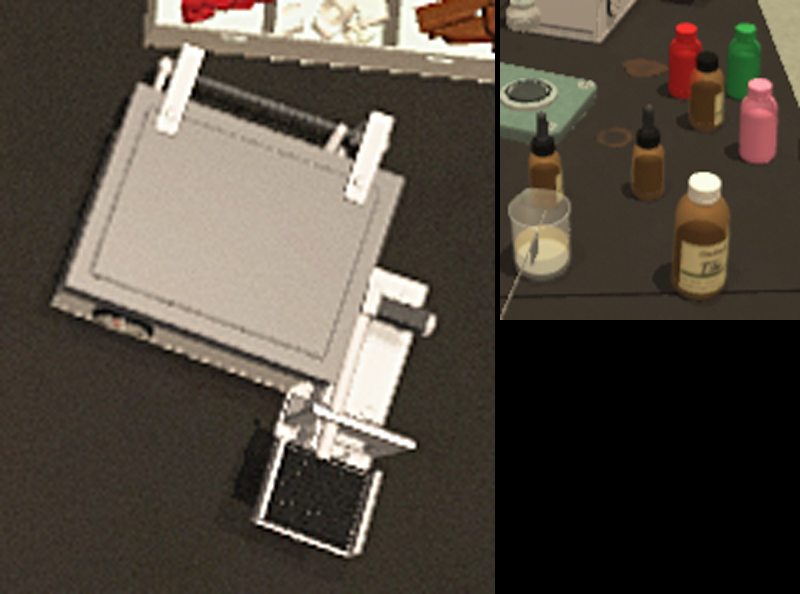

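```bash
python3 - <<'E'
from h import *
t=cv2.imread("pics/top0.png")
c=[(138,88),(404,178),(330,380),(65,288)]
W=np.array([onz("top",370+(u+.5)/3.3-.5,140+(v+.5)/3.3-.5,110) for u,v in c]);print(W)
print([np.linalg.norm(W[i]-W[i-1]) for i in range(4)])
d=(W[0]+W[1]-W[2]-W[3]);d2=(W[0]+W[3]-W[1]-W[2]);print(np.degrees(np.arctan2(d[1],d[0])),np.degrees(np.arctan2(d2[1],d2[0]))-90,W.mean(0))
yaw=(np.arctan2(d[1],d[0])+np.arctan2(d2[1],d2[0])-np.pi/2)/2
C=W.mean(0)
B=lambda x,y,z:np.array([C[0]+np.cos(yaw)*x-np.sin(yaw)*y,C[1]+np.sin(yaw)*x+np.cos(yaw)*y,z])
Q=lambda n,*a:pix(n,B(*a))[0]
for nm,a in dict(pad=(-139,-105,83),padc1=(-165,-133,94),padc2=(-165,-77,94),f1=(-113,-133,94),f2=(-113,-77,94),fl=(-65,85,78),fr=(-65,-85,78)).items():
    p=Q("top",*a);print(nm,B(*a).round(1),((p-[370,140])*3.3).round(0),Q("side",*a).round(0))
# bottle
hsv=cv2.cvtColor(t,cv2.COLOR_BGR2HSV)
print(t[275:295,283:305].sum(2))
E
```

```text
[[ 667.09998968 -200.22226831  110.        ]
 [ 607.19045619 -366.19773726  110.        ]
 [ 478.91219589 -313.06661708  110.        ]
 [ 537.79702486 -150.21762079  110.        ]]
[np.float64(138.63521011963414), np.float64(176.45681764763975), np.float64(138.84605863205462), np.float64(173.16818032436967)]
-21.821210924267586 -19.863259412153894 [ 572.74991665 -257.42606086  110.        ]
pad [ 405.5 -306.1   83. ] [311. 500.] [356. 192.]
padc1 [ 371.2 -323.    94. ] [347. 555.] [368. 186.]
padc2 [ 391.2 -270.7   94. ] [261. 522.] [363. 192.]
f1 [ 419.8 -341.5   94. ] [372. 476.] [351. 184.]
f2 [ 439.7 -289.2   94. ] [286. 444.] [345. 190.]
fl [ 542.2 -154.9   78. ] [ 64. 289.] [310. 215.]
fr [ 481.8 -313.7   78. ] [315. 380.] [330. 193.]
[[160 151 151 147 157 148 113 125 134 152 116 114  98  90  87  78  84  81
   88 117 154 152]
 [166 151 154 176 179 156 181 217 211 224 223 193 175 140 104  88 105 102
   77  98 122 158]
 [132 157 159 165 211 211 200 168 188 173 190 201 202 201 154 112  83  83
   90  73 119 153]
 [163 131 183 229 212 156  68  35  55  78  71 162 198 199 178 172  92 
[... 811 characters left out ...]
2  42  44 159 229 208 167  98
  148 137 114 137]
 [145 177 224 226 189 121  73  52  63  35  67  88 155 220 219 187 140  98
  163 176 162 129]
 [154 154 226 234 250 238 188 145 147 154 168 192 231 228 184 148 107 141
  161 141 115 139]
 [153 134 202 237 211 229 241 260 274 275 258 245 220 179 159 115 150 215
  205 128 140 140]
 [137 140 126 181 227 208 208 213 205 194 202 198 169 150 138 148 232 232
  155 138 149 138]
 [158 156 134 122 145 189 200 186 167 182 154 152 158 125 180 243 239 156
  126 133 122 127]
 [148 157 137 123 132 113 170 162 161 188 183 181 216 205 234 234 157 125
  133 133 144 150]
 [166 150 162 145 173 146 154 161 196 224 229 240 264 225 170 131 129 136
  143 138 146 141]]
```

```bash
cat >> h.py <<'E'
C=np.array([572.7,-257.4]);yaw=np.radians(-20.8)
def B(x,y,z=0):return np.array([C[0]+np.cos(yaw)*x-np.sin(yaw)*y,C[1]+np.sin(yaw)*x+np.cos(yaw)*y,z])
E
python3 - <<'E'
from h import *
o=observe()["eef_pos"]
print("bottle",onz("top",291,283.2,88))
for n,u,v in(("red",327,275),("green",325,308),("pink",261,307),("drop",232,250),("drop2",230,206)):print(n,onz("top",u,v,88 if n[0]!="d" else 100).round())
for n,a in dict(press=(-143,-112,83),store=(0,-40,5),away=(0,-1,0)).items():print(n,B(*a).round(1),(B(*a)-o).round(1))
print("by",-np.sin(yaw),np.cos(yaw), "press corner", onz("top",270,212,20),onz("top",310,226,20))
E
python3 -m creep '[[130,-250,0,0,0,-5],[130,-250,0,0,0,-5],[130,-250,0,0,0,-6],[130,-250,0,0,0,-8],[130,-250,0,0,0,-10],[140,-300,0,0,0,-12],[150,-600,0,0,0,-19],[150,-600,0,0,0,-19],[150,-600,0,0,0,-19],[150,-600,0,0,0,-19],[150,-600,0,0,0,-19],[150,-600,0,0,0,-19],[150,-600,0,0,0,-19],[180,-850,0,0,0,-19],[180,-850,0,0,0,-19],[180,-850,0,0,0,-19],[180,-850,0,0,0,-19],[180,-850,0,0,0,-19],[180,-850,0,0,0,-19],[180,-850,0,0,0,-19]]' 0
```

```text
bottle [424.35986789  53.93908114  88.        ]
red [441. -21.  88.]
green [373. -16.  88.]
pink [376. 115.  88.]
drop [493. 175. 100.]
drop2 [586. 181. 100.]
press [ 399.2 -311.3   83. ] [ 228.6 -912.1 -147.6]
store [ 558.5 -294.8    5. ] [ 387.8 -895.6 -225.6]
away [ 572.3 -258.3    0. ] [ 401.7 -859.1 -230.6]
by 0.35510696240813705 0.9348256763960144 press corner [588.93894644 105.0041468   20.        ] [556.50369353  15.14402974  20.        ]
clock: 2.1
eef_pos: [350.3, -249.6, 230.8]
eef_rot: [0.824, 0.566, -0.0, -0.001]
ft_force: [0.0, 0.5, 0.8]
grip_width: -0.1
grip_force: 0.0
```

```bash
python3 -m creep '[[49,-62,-30,0,0,0],[49,-62,-60,0,0,0],[49,-62,-90,0,0,0],[49,-62,-120,0,0,0],[49,-62,-130,0,0,0],[49,-62,-135,0,0,0],[49,-62,-140,0,0,0],[49,-62,-143,0,0,0],[49,-62,-146,0,0,0],[49,-62,-149,0,0,0],[49,-62,-152,0,0,0],[49,-62,-155,0,0,0],[49,-62,-158,0,0,0],[49,-62,-158,0,0,0]]'; python3 - <<'E'
from h import *
t=grab_frame("top");s=grab_frame("side")
c=np.zeros((440,800,3),np.uint8);c[:440,:400]=cv2.resize(t[130:350,370:570],None,fx=2,fy=2);c[:440,400:800]=cv2.resize(s[100:265,270:420],(400,440));cv2.imwrite("pics/c2.png",c)
E
```

```text
clock: 3.5
eef_pos: [399.5, -310.8, 73.4]
eef_rot: [0.823, 0.567, -0.0, -0.0]
ft_force: [-2.4, 0.6, 5.3]
grip_width: 0.1
grip_force: 2.3
```

View pics/c2.png

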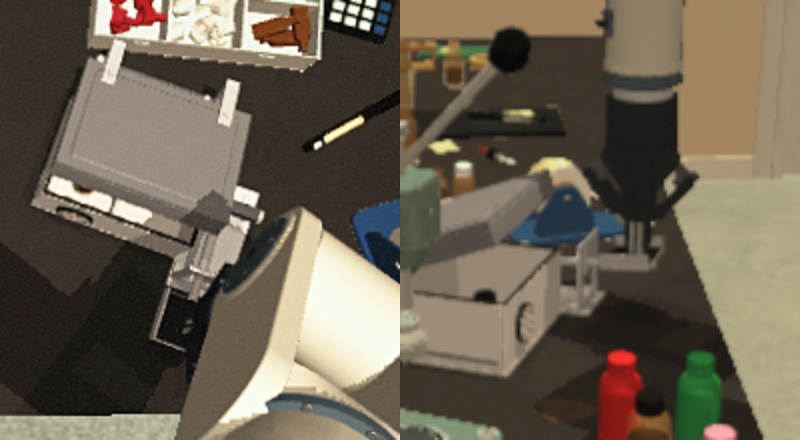

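```bash
python3 -m creep '[[-2,1,-4,0,0,0],[-2,1,-8,0,0,0],[-2,1,-12,0,0,0],[-2,1,-16,0,0,0],[-2,1,-20,0,0,0],[-2,1,-24,0,0,0],[-2,1,-28,0,0,0],[-2,1,-32,0,0,0],[-2,1,-36,0,0,0],[-2,1,-39,0,0,0],[-2,1,-41,0,0,0],[-2,1,-42,0,0,0],[-2,1,-43,0,0,0],[-2,1,-44,0,0,0],[-2,1,-44,0,0,0]]'
```

```text
clock: 5.1
eef_pos: [398.1, -310.0, 29.4]
eef_rot: [0.823, 0.567, 0.0, 0.0]
ft_force: [2.0, -1.5, 5.9]
grip_width: -0.0
grip_force: 2.6
```

```bash
python3 -m creep '[[0,0,-1,0,0,0],[0,0,-2,0,0,0],[0,0,-2,0,0,0],[0,0,-2,0,0,0]]'
```

```text
clock: 5.5
eef_pos: [398.4, -310.2, 28.1]
eef_rot: [0.823, 0.567, 0.0, 0.001]
ft_force: [-0.2, -0.1, 15.4]
grip_width: 0.2
grip_force: 7.4
```

```bash
python3 -m creep '[[-1,-3,0.5,0,0,0],[-2,-6,0.5,0,0,0],[-3,-9,0.5,0,0,0],[-4,-12,0.5,0,0,0],[-5.5,-15,0.5,0,0,0],[-6.5,-18,0.5,0,0,0],[-8,-21,0.5,0,0,0],[-9,-24,0.5,0,0,0],[-9,-24,0.5,0,0,0]]'
```

```text
clock: 6.4
eef_pos: [389.0, -333.6, 28.3]
eef_rot: [0.824, 0.567, 0.0, -0.0]
ft_force: [0.0, 3.6, 13.3]
grip_width: -0.2
grip_force: 6.2
```

```bash
python3 -m creep '[[-1,-3,0,0,0,0],[-2,-6,0,0,0,0],[-3,-8,0,0,0,0],[-3,-8,0,0,0,0]]'
```

```text
clock: 6.8
eef_pos: [385.1, -340.4, 27.9]
eef_rot: [0.824, 0.567, 0.0, -0.001]
ft_force: [0.4, 7.0, 13.6]
grip_width: -0.1
grip_force: 6.5
```

```bash
python3 -m creep '[[-1,-2,0,0,0,0],[-1,-3,0,0,0,0],[-1,-3,0,0,0,0]]'
```

```text
clock: 7.1
eef_pos: [383.9, -342.8, 27.8]
eef_rot: [0.824, 0.567, 0.0, -0.002]
ft_force: [0.7, 8.2, 14.1]
grip_width: -0.2
grip_force: 6.8
```

```bash
python3 -m creep '[[0,0,2,0,0,0],[0,0,4,0,0,0],[0,0,5,0,0,0],[0,0,6,0,0,0],[0,0,7,0,0,0],[0,0,8,0,0,0],[0,0,9,0,0,0],[0,0,10,0,0,0],[0,0,11,0,0,0],[0,0,12,0,0,0],[0,0,13,0,0,0],[0,0,14,0,0,0],[0,0,15,0,0,0],[0,0,16,0,0,0]]'
```

```text
clock: 8.5
eef_pos: [383.2, -342.5, 42.6]
eef_rot: [0.824, 0.567, -0.0, -0.003]
ft_force: [1.9, 5.3, -3.8]
grip_width: -0.1
grip_force: 2.5
```

```bash
python3 -m creep '[[1,2,0,0,0,0],[2,5,0,0,0,0],[2,5,5,0,0,0],[2,5,15,0,0,0],[2,5,30,0,0,0],[2,5,60,0,0,0],[2,5,100,0,0,0],[0,5,150,0,0,0],[-20,30,190,0,0,0],[-40,80,190,0,0,0],[-40,130,190,0,0,0],[-40,180,190,0,0,0],[-40,230,190,0,0,0],[-40,280,190,0,0,0]]'; python3 - <<'E'
from h import *
t=grab_frame("top");s=grab_frame("side")
c=np.zeros((440,800,3),np.uint8);c[:440,:400]=cv2.resize(t[130:350,370:570],None,fx=2,fy=2);c[:440,400:800]=cv2.resize(s[100:265,270:420],(400,440));cv2.imwrite("pics/c3.png",c)
E
```

```text
clock: 9.9
eef_pos: [344.4, -67.6, 234.9]
eef_rot: [0.824, 0.567, 0.001, 0.001]
ft_force: [1.4, 0.5, 0.5]
grip_width: 0.0
grip_force: 0.0
```

View pics/c3.png

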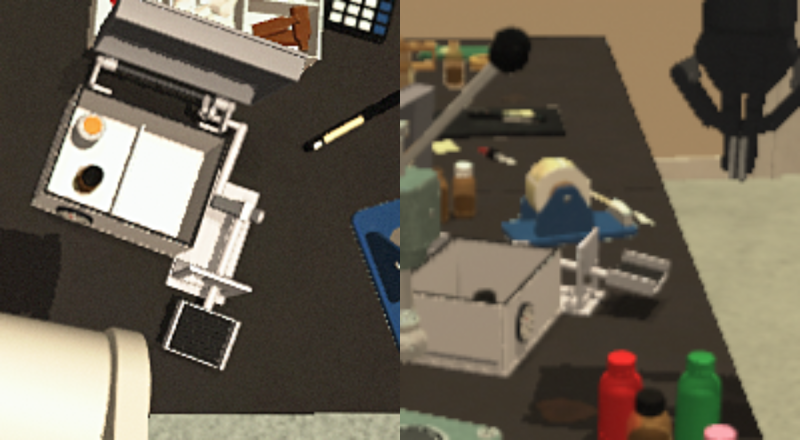

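```bash
python3 - <<'E'
from h import *
print((pix("top",[B(0,-40,5),B(-60,-80,5),B(60,-80,5),B(-139,-129,39)])-[370,130])*2)
E
python3 -m creep '[[30,45,0,0,0,1.7],[55,85,0,0,0,3.4],[80,121,0,0,0,5.2],[80,121,-30,0,0,5.2],[80,121,-80,0,0,5.2],[80,121,-110,0,0,5.2],[80,121,-130,0,0,5.2],[80,121,-130,0,0,5.2],[80,121,-130,0,0,5.2]]' 0.8 25
python3 - <<'E'
from h import *
t=grab_frame("top");s=grab_frame("side")
c=np.zeros((440,800,3),np.uint8);c[:440,:400]=cv2.resize(t[200:365,230:380],(400,440));c[:440,400:800]=cv2.resize(s[140:305,290:440],(400,440));cv2.imwrite("pics/c4.png",c)
E
```

```text
[[152.60344391 191.14011367]
 [169.70685321 252.49347005]
 [202.46994078 154.77793402]
 [198.6507154  332.81854381]]
clock: 10.9
eef_pos: [425.2, 51.4, 104.5]
eef_rot: [0.675, 0.738, -0.0, 0.0]
ft_force: [-0.7, 0.3, -0.0]
grip_width: 68.3
grip_force: 0.0
```

View pics/c4.png

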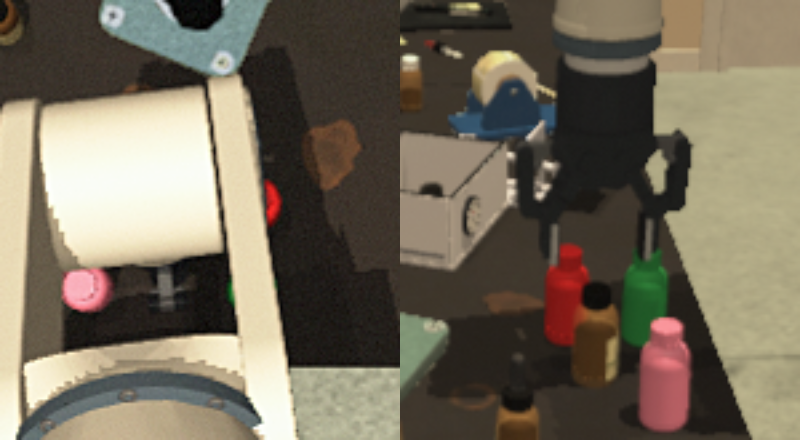

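```bash
python3 - <<'E'
from h import *
c=cv2.imread("pics/c3.png")[60:290,20:280];s=2.6
im=cv2.resize(c,None,fx=s,fy=s,interpolation=2)
def q(a):return tuple(int(v) for v in ((pix("top",B(*a))[0]-[370,130])*2-[20,60])*s)
for L,col in(([(-65,-85,78),(-65,85,78),(65,85,78),(65,-85,78)],(0,0,255)),([(-60,-80,5),(-60,-2,5),(60,-2,5),(60,-80,5)],(0,200,0)),([(-60,0,40),(60,0,40)],(255,0,0))):
    for i in range(len(L)):cv2.line(im,q(L[i-1]),q(L[i]),col,1)
cv2.imwrite("pics/c5.png",im);print(im.shape)
E
```

```text
(598, 676, 3)
```

View pics/c5.png

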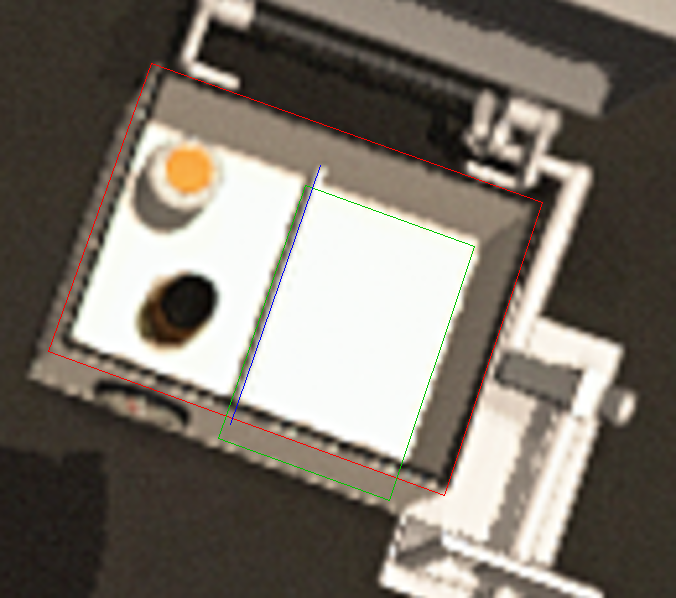

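```bash
python3 -m creep '[[0,2,-20,0,0,0],[-0.5,2,-40,0,0,0],[-0.5,2,-60,0,0,0],[-0.5,2,-72,0,0,0],[-0.5,2,-72,0,0,0],[-0.5,2,-72,0,0,0]]'; python3 -m creep '[[0,0,0,0,0,0],[0,0,0,0,0,0],[0,0,0,0,0,0],[0,0,0,0,0,0],[0,0,0,0,0,0],[0,0,0,0,0,0],[0,0,0,0,0,0],[0,0,0,0,0,0]]' 0.3 30
```

```text
clock: 11.6
eef_pos: [425.2, 53.9, 32.8]
eef_rot: [0.675, 0.738, 0.001, 0.0]
ft_force: [-0.6, 0.2, 0.2]
grip_width: 68.2
grip_force: 0.0
clock: 12.4
eef_pos: [425.1, 54.0, 32.8]
eef_rot: [0.675, 0.738, 0.001, 0.001]
ft_force: [-0.0, -0.2, 9.1]
grip_width: 37.6
grip_force: 29.0
```

```bash
python3 -m creep '[[0,0,10,0,0,0],[0,0,30,0,0,0],[0,0,60,0,0,0],[0,0,90,0,0,0],[0,0,120,0,0,0],[-10,-10,140,0,0,0],[-20,-40,140,0,0,-1],[-20,-75,140,0,0,-2],[-20,-110,140,0,0,-3],[-5,-145,140,0,0,-4],[15,-175,140,0,0,-5.2],[35,-205,140,0,0,-5.2],[55,-235,140,0,0,-5.2],[75,-265,140,0,0,-5.2],[95,-295,140,0,0,-5.2],[110,-325,140,0,0,-5.2],[125,-340,140,0,0,-5.2],[133,-349,140,0,0,-5.2],[133,-349,140,0,0,-5.2],[133,-349,140,0,0,-5.2]]'; python3 - <<'E'
from h import *
t=grab_frame("top");s=grab_frame("side");o=observe();d=B(0,-40)-o["eef_pos"];print(d)
c=np.zeros((440,800,3),np.uint8);c[:440,:400]=cv2.resize(t[130:350,370:570],None,fx=2,fy=2);c[:440,400:800]=cv2.resize(s[100:265,230:380],(400,440));cv2.imwrite("pics/c6.png",c)
E
```

```text
clock: 14.4
eef_pos: [556.5, -294.2, 171.8]
eef_rot: [0.823, 0.567, -0.0, -0.001]
ft_force: [0.1, 0.9, -0.3]
grip_width: 37.7
grip_force: 30.7
[   1.99892734   -0.78148054 -171.85835686]
```

View pics/c6.png

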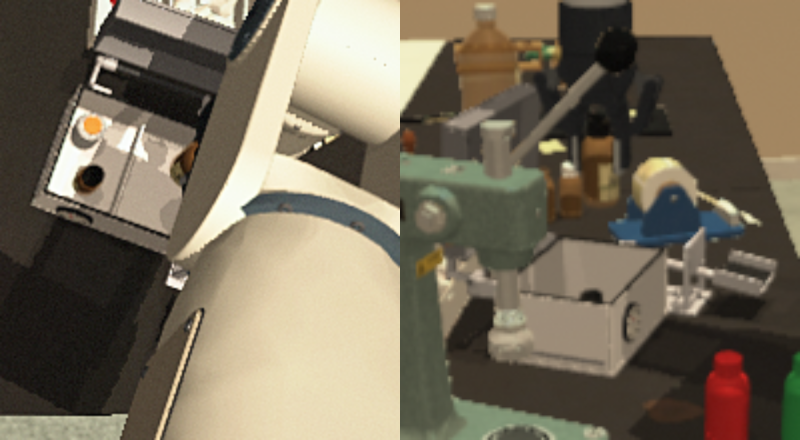

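```bash
python3 -m creep '[[1,-0.5,-20,0,0,0],[1,-0.5,-40,0,0,0],[1,-0.5,-60,0,0,0],[1,-0.5,-80,0,0,0],[1,-0.5,-100,0,0,0],[1,-0.5,-112,0,0,0],[1,-0.5,-120,0,0,0],[1,-0.5,-125,0,0,0],[1,-0.5,-128,0,0,0],[1,-0.5,-130,0,0,0],[1,-0.5,-131,0,0,0],[1,-0.5,-132,0,0,0],[1,-0.5,-132,0,0,0]]'
```

```text
clock: 15.8
eef_pos: [558.4, -295.7, 40.0]
eef_rot: [0.823, 0.567, 0.0, 0.0]
ft_force: [-0.1, -0.0, -1.5]
grip_width: 38.1
grip_force: 30.7
```

```bash
python3 -m creep '[[0,0,-0.5,0,0,0],[0,0,-1,0,0,0],[0,0,-1.5,0,0,0],[0,0,-2,0,0,0],[0,0,-2,0,0,0]]'
```

```text
clock: 16.3
eef_pos: [558.3, -295.6, 37.9]
eef_rot: [0.823, 0.567, 0.0, 0.0]
ft_force: [-0.5, 0.8, -0.2]
grip_width: 37.7
grip_force: 30.9
```

```bash
python3 -m creep '[[0,0,-0.5,0,0,0],[0,0,-1,0,0,0],[0,0,-1,0,0,0]]'; python3 -m creep '[[0,0,0,0,0,0],[0,0,0,0,0,0],[0,0,0,0,0,0],[0,0,0,0,0,0],[0,0,0,0,0,0],[0,0,0,0,0,0]]' 0.68
```

```text
clock: 16.6
eef_pos: [558.4, -295.6, 37.8]
eef_rot: [0.823, 0.567, 0.0, 0.0]
ft_force: [-3.6, 2.1, 11.0]
grip_width: 37.9
grip_force: 31.8
clock: 17.2
eef_pos: [558.3, -295.6, 36.7]
eef_rot: [0.823, 0.567, -0.0, -0.0]
ft_force: [0.4, -0.1, -0.0]
grip_width: 58.5
grip_force: 0.0
```

```bash
python3 -m creep '[[0,0,10,0,0,0],[0,0,25,0,0,0],[0,0,50,0,0,0],[0,0,80,0,0,0],[0,0,120,0,0,0],[0,0,150,0,0,0],[-40,25,150,0,0,0],[-80,50,150,0,0,0],[-120,75,150,0,0,0],[-160,100,150,0,0,0],[-190,125,150,0,0,0],[-190,125,150,0,0,0]]'; python3 -m creep '[[0,0,0,0,0,0],[0,0,0,0,0,0],[0,0,0,0,0,0],[0,0,0,0,0,0]]' 0; python3 - <<'E'
from h import *
t=grab_frame("top");s=grab_frame("side");o=observe();print(o["eef_pos"],B(-143,-120,39)-o["eef_pos"])
c=np.zeros((440,800,3),np.uint8);c[:440,:400]=cv2.resize(t[130:350,370:570],None,fx=2,fy=2);c[:440,400:800]=cv2.resize(s[100:265,270:420],(400,440));cv2.imwrite("pics/c7.png",c)
E
```

```text
clock: 18.4
eef_pos: [364.1, -168.0, 187.3]
eef_rot: [0.823, 0.568, -0.0, -0.001]
ft_force: [-0.0, -0.2, 0.6]
grip_width: 57.9
grip_force: 0.0
clock: 18.8
eef_pos: [369.0, -171.1, 186.8]
eef_rot: [0.823, 0.567, 0.0, 0.0]
ft_force: [0.5, 0.3, -0.0]
grip_width: 0.7
grip_force: 0.0
[ 368.60009332 -170.85857583  186.60294197] [  27.80699946 -147.94020971 -147.60294197]
```

View pics/c7.png

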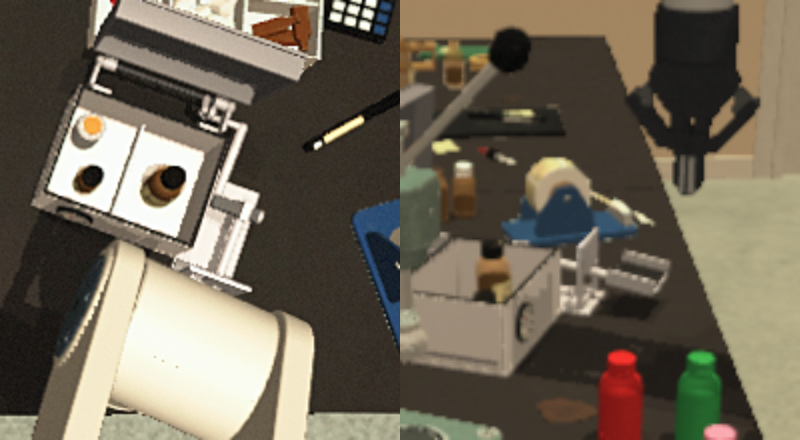

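```bash
python3 -m creep '[[10,-48,0,0,0,0],[20,-98,0,0,0,0],[28,-148,0,0,0,0],[28,-148,0,0,0,0],[28,-148,-40,0,0,0],[28,-148,-80,0,0,0],[28,-148,-115,0,0,0],[28,-148,-130,0,0,0],[28,-148,-138,0,0,0],[28,-148,-144,0,0,0],[28,-148,-148,0,0,0],[28,-148,-150,0,0,0],[28,-148,-152,0,0,0],[28,-148,-154,0,0,0],[28,-148,-156,0,0,0],[28,-148,-158,0,0,0],[28,-148,-158,0,0,0]]'
```

```text
clock: 20.6
eef_pos: [397.4, -319.2, 29.6]
eef_rot: [0.823, 0.567, 0.0, 0.001]
ft_force: [1.2, 2.6, 8.4]
grip_width: -0.3
grip_force: 4.4
```

```bash
python3 -m creep '[[0,0,-1,0,0,0],[0,0,-2,0,0,0],[0,0,-2,0,0,0]]';  python3 -m creep '[[1,3,0,0,0,0],[2,6,0,0,0,0],[3,9,0,0,0,0],[4.5,12,0,0,0,0],[5.5,15,0,0,0,0],[7,18,0,0,0,0],[8,21,0,0,0,0],[9,24,0,0,0,0],[10,27,0,0,0,0],[10,27,0,0,0,0]]'
```

```text
clock: 20.9
eef_pos: [397.7, -319.4, 28.3]
eef_rot: [0.823, 0.567, 0.001, 0.001]
ft_force: [0.5, 4.3, 18.6]
grip_width: -0.3
grip_force: 9.4
clock: 21.9
eef_pos: [407.5, -293.6, 28.5]
eef_rot: [0.823, 0.568, -0.0, 0.002]
ft_force: [-4.5, -6.1, 16.3]
grip_width: 0.0
grip_force: 8.4
```

```bash
python3 -m creep '[[1,2,0.5,0,0,0],[1.5,4,0.5,0,0,0],[2,6,0.5,0,0,0],[2,6,0.5,0,0,0]]';python3 -m creep '[[0.5,1.5,0,0,0,0],[1,3,0,0,0,0],[1,3,0,0,0,0]]'
```

```text
clock: 22.3
eef_pos: [409.4, -287.7, 28.8]
eef_rot: [0.823, 0.568, -0.0, 0.002]
ft_force: [-4.3, -7.6, 13.2]
grip_width: 0.0
grip_force: 6.9
clock: 22.6
eef_pos: [410.0, -286.4, 28.9]
eef_rot: [0.823, 0.568, -0.001, 0.003]
ft_force: [-11.1, -20.1, 12.5]
grip_width: -0.2
grip_force: 15.5
```

```bash
python3 -m creep '[[-0.5,-2,0,0,0,0],[-0.5,-2,1,0,0,0],[-0.5,-2,2,0,0,0],[-0.5,-2,3,0,0,0],[-0.5,-2,4,0,0,0],[-0.5,-2,5,0,0,0],[-0.5,-2,6,0,0,0],[-0.5,-2,7,0,0,0],[-0.5,-2,8,0,0,0],[-0.5,-2,9,0,0,0],[-0.5,-2,10,0,0,0],[-0.5,-2,11,0,0,0],[-0.5,-2,12,0,0,0],[-0.5,-2,13,0,0,0]]'
```

```text
clock: 24.0
eef_pos: [408.8, -286.7, 41.0]
eef_rot: [0.823, 0.568, -0.001, 0.002]
ft_force: [-6.4, -10.7, 4.9]
grip_width: -0.0
grip_force: 7.7
```

```bash
python3 -m creep '[[-0.3,-1,1,0,0,0],[-0.3,-1,2,0,0,0],[-0.3,-1,3,0,0,0],[-0.3,-1,4,0,0,0],[-0.3,-1,5,0,0,0],[-0.3,-1,6,0,0,0],[-0.3,-1,7,0,0,0],[-0.3,-1,8,0,0,0],[-0.3,-1,9,0,0,0],[-0.3,-1,10,0,0,0],[-0.3,-1,10,0,0,0]]'
```

```text
clock: 25.1
eef_pos: [408.6, -287.0, 51.1]
eef_rot: [0.823, 0.568, -0.0, 0.001]
ft_force: [-3.9, -6.1, 6.3]
grip_width: 0.2
grip_force: 5.5
```

Still carrying 6 N at 51 mm, above the hooked height (39), so the lever is rising in the straight slot.

```bash
python3 -m creep '[[0,-1,1,0,0,0],[0,-1,2,0,0,0],[0,-1,3,0,0,0],[0,-1,4,0,0,0],[0,-1,5,0,0,0],[0,-1,6,0,0,0],[0,-1,7,0,0,0],[0,-1,8,0,0,0],[0,-1,9,0,0,0],[0,-1,10,0,0,0],[0,-1,11,0,0,0],[0,-1,12,0,0,0],[0,-1,13,0,0,0],[0,-1,14,0,0,0],[0,-1,15,0,0,0],[0,-1,16,0,0,0],[0,-1,17,0,0,0],[0,-1,18,0,0,0]]'; python3 -m creep '[[0,0,1,0,0,0],[0,0,2,0,0,0],[0,0,3,0,0,0],[0,0,4,0,0,0],[0,0,5,0,0,0],[0,0,6,0,0,0],[0,0,7,0,0,0],[0,0,8,0,0,0],[0,0,9,0,0,0],[0,0,10,0,0,0],[0,0,11,0,0,0],[0,0,12,0,0,0],[0,0,13,0,0,0],[0,0,14,0,0,0],[0,0,15,0,0,0],[0,0,16,0,0,0]]'
```

```text
clock: 26.9
eef_pos: [409.5, -287.5, 68.8]
eef_rot: [0.823, 0.567, 0.0, 0.001]
ft_force: [1.3, -6.5, 4.0]
grip_width: 0.0
grip_force: 5.2
clock: 28.5
eef_pos: [410.1, -287.8, 84.9]
eef_rot: [0.823, 0.567, 0.001, 0.002]
ft_force: [2.5, -7.2, -0.2]
grip_width: -0.0
grip_force: 3.0
```

```bash
python3 -m creep '[[-1,-2,0.5,0,0,0],[-2,-5,1,0,0,0],[-2.5,-7,1.5,0,0,0],[-2.5,-7,3,0,0,0],[-2.5,-7,6,0,0,0],[-2.5,-7,12,0,0,0],[-2.5,-7,25,0,0,0],[-2.5,-7,50,0,0,0],[-2.5,-7,90,0,0,0],[-15,20,120,0,0,0],[-40,60,130,0,0,0],[-60,110,130,0,0,0],[-60,160,130,0,0,0],[-60,210,130,0,0,0],[-60,260,130,0,0,0],[-60,310,130,0,0,0],[-60,310,130,0,0,0]]'; python3 - <<'E'
from h import *
t=grab_frame("top");s=grab_frame("side")
c=np.zeros((440,800,3),np.uint8);c[:440,:400]=cv2.resize(t[130:350,370:570],None,fx=2,fy=2);c[:440,400:800]=cv2.resize(s[100:265,270:420],(400,440));cv2.imwrite("pics/c8.png",c)
E
```

```text
clock: 30.2
eef_pos: [348.2, 28.3, 215.4]
eef_rot: [0.821, 0.57, 0.001, -0.0]
ft_force: [-0.2, -0.0, 0.4]
grip_width: -0.2
grip_force: 0.0
```

View pics/c8.png

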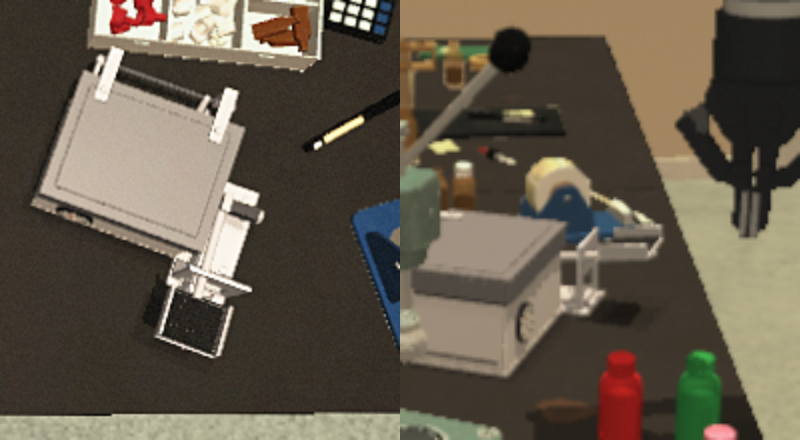

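The lid is flat and shut, and the pedal is back at its rest height on the left. I'm handing in.

```bash
python3 -c "
from cell import *
print(hand_in())"
```

```text
the job is handed in; nothing more can be done
None
```

The black-capped bottle stands in the right-hand half of the dry box, with the lid eased shut, the pedal back up at rest and the arm clear; the job was handed in at about 30 s, but no verdict was returned.

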